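# Seat the blue taper arbor in the setting station

## Task

Take the blue-handled taper arbor out of the black rack and lower it gently, nose down, into the tapered steel sleeve on the blue setting station; let go of it completely so that it centres itself in the taper. Then press straight down on it slowly: the sleeve slides down stiffly until the arbor's nose meets a hidden firm stop; hold it there with a steady push of about 15 N for one second, never more than 25 N, then leave it standing there upright. Leave the other two arbors, the gear and the brass workpiece alone.

Things in the scene. Friction and masses are not known exactly. Their poses are not given: they have to be found in the camera images.
- arbor: the blue-handled taper arbor, 100 mm tall, 0.3 kg give or take a fifth, round about its own z (nose down, handle up). Origin at the centre of the nose's lower end. From the bottom: nose 12 mm diameter, 0 to 12 mm; aluminium cone from 18 mm diameter at 12 mm to 40 mm at 50 mm (about 16 degrees to the axis); flange 54 mm diameter, 52 to 60 mm; blue plastic handle 34 mm diameter, 60 to 100 mm, with a flat top (that is where to grip it)
- arbor_top (a point): centre of the flat top of the blue arbor's handle, 100 mm above its origin
- gauge (a point): point on the blue arbor's axis 47 mm above its origin; it comes to lie at mouth, within 2 mm, when the cone is fully nested in the sleeve
- rack: fixed black plastic block 100 x 275 x 60 mm (its x, y, z), origin at the centre of its underside, top at 60 mm. Three 46 mm through holes on its y axis at -90, 0 and 90 mm; an arbor hangs in each by its flange, cone down, 3 mm loose all round, origin 8 mm above the bench. The blue one may be in any of them
- dock: the fixed setting station: grey base plate 140 x 140 x 12 mm and round blue housing 96 mm diameter, up to 70 mm above the bench, hollow; origin at the centre of its underside, z up. The sleeve slides vertically on its axis
- mouth (a point): centre of the upper rim of the steel sleeve (rim 40 mm bore, 61 mm outer diameter), on the station's axis. At the start it stands 94 mm above the bench, 24 mm proud of the housing. Its bore is a cone matching the arbor's, so a fully nested arbor has its flange 5 mm above the rim
- sleeve (a joint): how far the sleeve has been pushed down from its raised place, in m (0 at the start, at most 0.024). It is held by friction alone: it slides steadily when an arbor in it is pushed down with about 3 to 6 N on top of its own weight, and stays where it is left. The nose of the nested arbor then meets a hard hidden stop after somewhere between 3 and 21 mm of travel; the place is different every time and shows only as a sharp rise of force above that
- arbor_orange: bystander: same arbor with an orange handle, hanging in the rack; leave it alone
- arbor_grey: bystander: same arbor with a grey handle, hanging in the rack; leave it alone
- gear: bystander: dark steel spur gear 79 mm diameter, 26 mm high, lying on the bench; origin under its centre
- workpiece: bystander: brass turned workpiece, 52 mm foot, 45 mm high, standing on the bench; origin under its centre
Mind the look-alikes: they are no part of the job. What is shaped like the arbor but purple is not meant.

How it is judged (in metres and radians):
On the way, in this order (a step that is already met when the one before it is completed fails the run):
1. the blue arbor is nested in the sleeve, upright and let go (horizontal distance between gauge and mouth below 0.0025 m and z of gauge in the frame of mouth below 0.003 m and angle between arbor's own z axis and vertical below 0.04 rad and contact force between the fingers and arbor below 0.3 N), for 0.2 s.
2. it is pressed home: the arbor's nose bears on the station's hidden stop with more than 5 N (push less what the sleeve's friction carries) for 0.4 s (contact force between arbor and dock above 5 N and value of joint sleeve above 0.002 m and horizontal distance between gauge and mouth below 0.0025 m), for 0.4 s.
At the end, for the whole second after the job is handed in: the blue arbor stands released and still in the sleeve, axis within 2.5 mm of the sleeve's and within 0.04 rad of vertical, cone nested (gauge within 3 mm of mouth in height), the sleeve at least 2 mm down from its raised place (all of step 1 and z of gauge in the frame of mouth above -0.003 m and value of joint sleeve above 0.002 m and linear speed of arbor below 0.01 m/s); the robot touches nothing.
It fails at once if the arbor is dropped (falls free at over 0.4 m/s, a fall of about 8 mm) (contact force between the fingers and arbor below 0.1 N and linear speed of arbor above 0.4 m/s).
It fails at once if the arbor's nose is pressed on the station with more than 30 N (contact force between arbor and dock above 30 N).
It fails at once if the robot pushes the station itself with more than 15 N (contact force between the fingers and dock above 15 N).
It fails at once if another arbor, the gear or the workpiece is moved by more than 15 mm (distance of any of arbor_orange, arbor_grey, gear, workpiece from where it was at the start of the episode above 0.015 m).
It also fails if it takes over 54 s, if anything falls off the work surface, if the arm or the gripper's body presses on something with over 40 N, if the wrist force passes 120 N, or if a joint passes its speed limit or range.

## Robot

A 7-joint arm with a two-finger parallel gripper is mounted at the origin on the work surface. World frame = base frame: x ahead of the robot, y to its left, z up, the work surface at z = 0. Lengths are in mm, angles in rad, forces in N, time in s.
With the tool pointing down it reaches from about 400 to 875 mm from the base axis. Payload 4.4 kg.
Tool frame: the origin (TCP) lies midway between the tips of the shut fingers; the grasp point (between the pads) lies 19 mm behind it; z points along the fingers, y is the line along which they close (so a half turn about z gives the same grasp; the last joint's range is limited). The gripper opens to 85 mm and grips with 20 to 120 N. Pads are 22 mm wide; open, the fingers measure 114 mm over their backs; the gripper's body (76 mm by 85 mm) begins 54 mm behind the grasp point. The pads swing forward as they close: fully open they stand 13 mm farther back than shut.
Start: joints at [1.227, 0.628, 0.038, 1.517, -0.027, 0.996, -0.02], TCP at [178.285, -625.086, 204.713] pointing down, gripper open.
Joint ranges: [-3.06, 3.06], [-0.37, 2.12], [-1.25, 1.32], [0.18, 2.47], [-1.1, 4.24], [0.23, 1.98], [-2.94, 2.94]. Speed limits (rad/s): [2.57, 2.57, 3.14, 3.14, 3.14, 3.14, 3.14].

## Interface

Orientations are given as [roll, pitch, yaw] about the fixed x, y, z axes, in that order (R = Rz(yaw) Ry(pitch) Rx(roll)).
In Python, from bench import robot gives the robot as it stands. The module is installed in compiled form; this text tells all that it offers.
- The arm moves only by the tool carry_out, never from a script. Its argument "deltas" is one flat list of numbers, 7 for each row, row after row: the shift along the tool's x, y, z in m, then the turn, a rotation vector about the tool's x, y, z in rad, then the finger opening in m, from 0 to 0.0854. In form: [dx, dy, dz, rx, ry, rz, fingers, dx, dy, dz, rx, ry, rz, fingers, ...]. A call has 1 to 8 rows; each row is the pose to reach, as a shift and turn from the pose commanded when the call began, along the tool's axes at that moment; what a row does not reach only later rows make up. A row lasts 1/10 s, in which the tool goes at most 50 mm and 8.59 degrees, less where a joint would pass 70% of its speed; a pose out of reach is approached as far as the arm can. A call with a gripper value outside its range is refused whole. The fingers move at their own pace and stop on an object; "grip_force" is the grip in N (left out, the last holds). Time passes only in rows, so rows that repeat a pose let the fingers close. It gives the time, the measured TCP pose, the force, the opening and the grip force at its end, in the units of the state.
- robot.sense(): the state, without advancing time (a new reading comes with each control period).
- robot.camera(name): name is "side" or "top"; returns the picture (400x640x3 uint8, red, green, blue); there is no depth.
- robot.get_calibration(name): a dict with "camera_matrix" (3x3 intrinsics, pixels), "camera_from_world" (4x4, takes a point from world to camera coordinates). Camera axes: x right, y up, looking along -z (the intrinsics and any distortion apply to the point x, -y, -z); pixel columns grow to the right and rows downward; lengths in mm; the calibration is good to about 2 mm. A picture is of the moment at which its call begins. get_calibration takes no time and is no camera call.
- robot.close_job(): hands the job in; it is judged then, once.
The state is a dict: "clock": time; "qpos": joint angles; "dq": joint speeds; "joint_efforts": joint torques, N m; "position": TCP position; "ee_rot": TCP orientation; "contact_force": force on the tool from outside, world axes, zero at the start; "torque": the same for the moment, N m; "opening": finger opening in mm; "grasp_force": force on a finger pad.
Only numpy, scipy, OpenCV 4.12 (cv2) and the standard library are available. Lean on these libraries where they do the work, as an engineer would, in place of code of your own. Each camera call takes 0.05 s, during which the arm holds its last target. There are 200 camera calls.

## Working session

There is one attempt and no reset: what is moved stays moved. The work goes in short steps, Python scripts to look and compute and a tool call to move; the robot and the scene stay as the last step left them, time stands still between calls to the robot, and variables do not carry over. Pictures are saved under pics/ and viewed, at most 10 in all, crops included, and the job is handed in when it is done.

Besides the shell and the picture viewer there is one more tool, called after "Request:" as name(argument=value, ...), one argument or row to a line, values as JSON. carry_out: Moves the arm, as the interface text tells. Its arguments: {"type":"object","properties":{"deltas":{"type":"array","items":{"type":"number"}},"grip_force":{"type":"number"}},"required":["deltas"]}

```bash
mkdir -p pics
python3 - <<'E'
from bench import robot
import cv2
for n in("side","top"):
    cv2.imwrite(f"pics/{n}0.png",robot.camera(n)[:,:,::-1])
    c=robot.get_calibration(n);print(n,c)
print(robot.sense())
E
```

```text
side {'camera_matrix': array([[364.44165471,   0.        , 314.46008279],
       [  0.        , 364.44165471, 201.58632488],
       [  0.        ,   0.        ,   1.        ]]), 'camera_from_world': array([[ 9.75681208e-01, -2.19143828e-01,  4.70769887e-03,
        -4.99761195e+02],
       [ 1.17133244e-01,  5.39418450e-01,  8.33851029e-01,
        -1.29669578e+02],
       [-1.85272726e-01, -8.13021352e-01,  5.51969473e-01,
        -8.79828663e+02],
       [ 0.00000000e+00,  0.00000000e+00,  0.00000000e+00,
         1.00000000e+00]])}
top {'camera_matrix': array([[365.76708627,   0.        , 317.68401005],
       [  0.        , 365.76708627, 205.32828679],
       [  0.        ,   0.        ,   1.        ]]), 'camera_from_world': array([[-3.54353503e-03, -9.99990310e-01,  2.61211547e-03,
        -1.51154180e+01],
       [ 9.77570864e-01, -2.91400834e-03,  2.10586595e-01,
        -5.42308970e+02],
       [-2.10576943e-01,  3.29974895e-03,  9.77571717e-01,
        -7.39299230e+02],
       [ 0.00000000e+00,  0.00000000e+00,  0.00000000e+00,
         1.00000000e+00]])}
{'clock': 0.1, 'qpos': array([ 1.2272092 ,  0.62924125,  0.03844779,  1.5182748 , -0.02699758,
        0.99633488, -0.0200227 ]), 'dq': array([-0.00095149, -0.00244302,  0.00070565, -0.00103391,  0.00094977,
       -0.00039841, -0.00048901]), 'joint_efforts': array([ 3.72053692e-03, -5.64524424e+01,  1.23059057e+00, -1.93972778e+01,
        1.12058170e-02,  5.36544219e-03, -3.30995444e-07]), 'position': array([ 178.10412231, -624.47704796,  203.88701849]), 'ee_rot': array([-3.13985252e+00,  2.12488362e-05,  2.77763157e-01]), 'contact_force': array([-0.18470438, -0.15251904,  0.53312973]), 'torque': array([ 0.05526972,  0.05097137, -0.05491906]), 'grasp_force': 0.0, 'opening': 85.48229001391351}
```

View pics/side0.png

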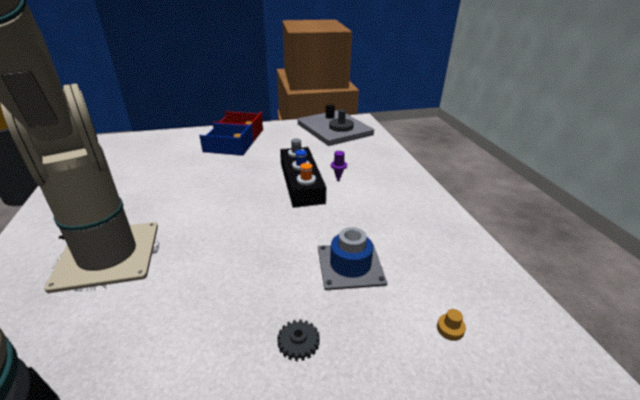

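View pics/top0.png

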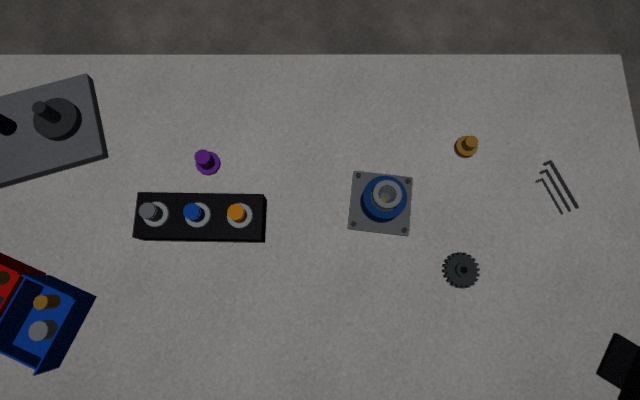

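The top view shows the three handles in the rack: grey (149,211), blue (193,211) and orange (238,212). The purple look-alike is at (206,161), there is a blue bin at about (50,320), and the blue housing with the sleeve rim is at (388,194). The side view agrees: blue handle at (300,157), rim at (351,238). The blue handle in the middle rack hole fits the description, since it hangs by its flange in the rack. I'll confirm that in a crop and measure.

```bash
cat > h.py <<'E'
import numpy as np,cv2
from bench import robot
def ray(n,u,v):
    c=robot.get_calibration(n);K=c["camera_matrix"];T=c["camera_from_world"]
    d=np.linalg.inv(K)@[u,v,1];d=np.array([d[0],-d[1],-d[2]])
    R=T[:3,:3];return -R.T@T[:3,3],R.T@d
def onz(n,u,v,z):
    o,d=ray(n,u,v);return o+d*(z-o[2])/d[2]
def proj(n,p):
    c=robot.get_calibration(n);p=c["camera_from_world"]@np.r_[p,1]
    q=c["camera_matrix"]@[p[0],-p[1],-p[2]];return q[:2]/q[2]
def blobs(img,lo,hi,box,amin=15):
    x0,y0,x1,y1=box;h=cv2.cvtColor(img[y0:y1,x0:x1],cv2.COLOR_RGB2HSV)
    m=cv2.inRange(h,lo,hi);n,l,s,c=cv2.connectedComponentsWithStats(m)
    return [(c[i]+[x0,y0],s[i,:4]+[x0,y0,0,0],s[i,4]) for i in range(1,n) if s[i,4]>=amin]
E
python3 - <<'E'
from h import *
t=cv2.imread("pics/top0.png");s=cv2.imread("pics/side0.png")
a=cv2.resize(t[180:250,130:270],None,fx=4,fy=4,interpolation=cv2.INTER_CUBIC)
b=cv2.resize(t[165:240,340:420],(299,280),interpolation=cv2.INTER_CUBIC)
c=cv2.resize(s[130:215,270:350],(280,298),interpolation=cv2.INTER_CUBIC)
d=cv2.resize(s[220:290,310:390],(330,289),interpolation=cv2.INTER_CUBIC)
o=np.zeros((590,800,3),np.uint8);o[:280,:560]=a;o[290:570,:299]=b;o[290:588,300:580]=c;o[:280,565:795]=d[:280,:230]
cv2.imwrite("pics/crop.png",o)
for n,box,im in(("top",(175,195,215,230),t),("side",(285,140,320,170),s)):
    print(n,blobs(im[:,:,::-1],(100,120,50),(130,255,255),box))
E
```

```text
top [(array([190.92857143, 210.78571429]), array([183, 203,  17,  17]), np.int32(224))]
side [(array([300.31496063, 155.64566929]), array([295, 149,  12,  16]), np.int32(127))]
```

View pics/crop.png

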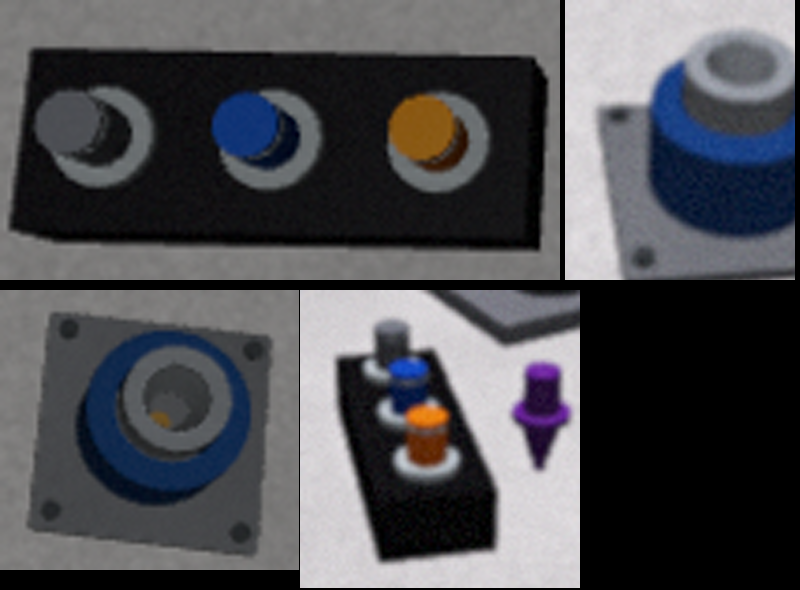

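The crop confirms it: the blue cylindrical handle sits in the middle hole, with its top face centred at about (191.2, 210.9) in the top view. The sleeve rim is centred at about (386.9, 194.3) in the top view and (352, 235.6) in the side view.

Run:
```python
from h import *
t=cv2.imread("pics/top0.png")
h=cv2.cvtColor(t[:,:,::-1].copy(),cv2.COLOR_RGB2HSV)
m=cv2.inRange(h,(100,150,110),(130,255,255));m[:195]=0;m[230:]=0;m[:,:175]=0;m[:,215:]=0
c=max(cv2.findContours(m,0,1)[0],key=cv2.contourArea);e=cv2.fitEllipse(c);print("handle",e,onz("top",*e[0],108),onz("top",191,211,108))
g=t[165:240,340:430].astype(int); b=((g.min(2)>105)&(np.ptp(g,axis=2)<30)).astype(np.uint8)
for c in cv2.findContours(b,0,1)[0]:
    if cv2.contourArea(c)>100:
        e=cv2.fitEllipse(c);u=np.array(e[0])+[340,165];print("rim",u,e[1:],onz("top",*u,94))
print(onz("top",386.9,194.3,94),onz("side",352,235.6,94),onz("side",300.5,151.5,108))
# rack holes: grey/orange tops
print(onz("top",147.3,211,108),onz("top",235.3,211.6,108))
```

```text
handle ((190.8060302734375, 210.8361358642578), (13.721844673156738, 14.969404220581055), 43.328102111816406) [520.76582305 240.91393705 108.        ] [520.42538225 240.49698501 108.        ]
rim [384.5 202. ] ((86.60674285888672, 106.60374450683594), 90.0) [ 541.12903697 -155.96269492   94.        ]
[ 557.62635542 -161.68123383   94.        ] [ 559.0806757  -164.37473526   94.        ] [522.73699332 244.15030285 108.        ]
[520.6932365  329.09920866 108.        ] [518.91173375 150.56627601 108.        ]
```

Request:
carry_out(
  deltas=[0.492, -0.34, -0.026, 0, 0, -1.293, 0.085, 0.492, -0.34, -0.026, 0, 0, -1.293, 0.085, 0.492, -0.34, -0.026, 0, 0, -1.293, 0.085, 0.492, -0.34, -0.026, 0, 0, -1.293, 0.085, 0.492, -0.34, -0.026, 0, 0, -1.293, 0.085, 0.492, -0.34, -0.026, 0, 0, -1.293, 0.085, 0.492, -0.34, -0.026, 0, 0, -1.293, 0.085, 0.492, -0.34, -0.026, 0, 0, -1.293, 0.085],
)

```text
clock: 0.9
position: [432.9, -314.7, 222.1]
ee_rot: [-3.141, 0.0, 1.484]
contact_force: [1.5, -0.5, -1.1]
opening: 85.2
grasp_force: 0.0
```

Request:
carry_out(
  deltas=[0.555, 0.04, 0, 0, 0, -0.087, 0.085, 0.555, 0.04, 0, 0, 0, -0.087, 0.085, 0.555, 0.04, 0, 0, 0, -0.087, 0.085, 0.555, 0.04, 0, 0, 0, -0.087, 0.085, 0.555, 0.04, 0, 0, 0, -0.087, 0.085, 0.555, 0.04, 0, 0, 0, -0.087, 0.085, 0.555, 0.04, 0, 0, 0, -0.087, 0.085, 0.555, 0.04, 0, 0, 0, -0.087, 0.085],
)

```text
clock: 1.7
position: [497.7, 79.9, 222.0]
ee_rot: [-3.141, 0.0, 1.565]
contact_force: [0.9, 0.0, -1.2]
opening: 85.0
grasp_force: 0.0
```

Request:
carry_out(
  deltas=[0, 0, 0, 0, 0, 0, 0.085, 0, 0, 0, 0, 0, 0, 0.085],
)

```text
clock: 1.9
position: [497.4, 79.4, 221.8]
ee_rot: [-3.141, 0.0, 1.568]
contact_force: [-0.8, -1.5, 0.7]
opening: 84.7
grasp_force: 0.0
```

Request:
carry_out(
  deltas=[0.161, 0.0235, 0.07, 0, 0, 0, 0.085, 0.161, 0.0235, 0.07, 0, 0, 0, 0.085, 0.161, 0.0235, 0.07, 0, 0, 0, 0.085, 0.161, 0.0235, 0.07, 0, 0, 0, 0.085, 0.161, 0.0235, 0.07, 0, 0, 0, 0.085, 0.161, 0.0235, 0.07, 0, 0, 0, 0.085],
)

```text
clock: 2.5
position: [522.3, 236.6, 151.4]
ee_rot: [-3.14, 0.002, 1.563]
contact_force: [0.5, -0.5, -0.7]
opening: 85.1
grasp_force: 0.0
```

Run:
```python
from h import *
s=robot.camera("side");t=robot.camera("top")
o=np.hstack([cv2.resize(x,(400,400),interpolation=cv2.INTER_CUBIC) for x in(s[90:215,240:365],t[140:265,130:255])])
cv2.imwrite("pics/near.png",o[:,:,::-1]);q=robot.sense();print(q["position"],q["ee_rot"],q["qpos"])
```

```text
[522.94148544 235.8386857  152.26685314] [3.14140902e+00 1.96786952e-03 1.56113972e+00] [-0.23812315  0.6039191  -0.36545228  1.78293022  0.28704098  0.80804802
 -0.75427729]
```

View pics/near.png

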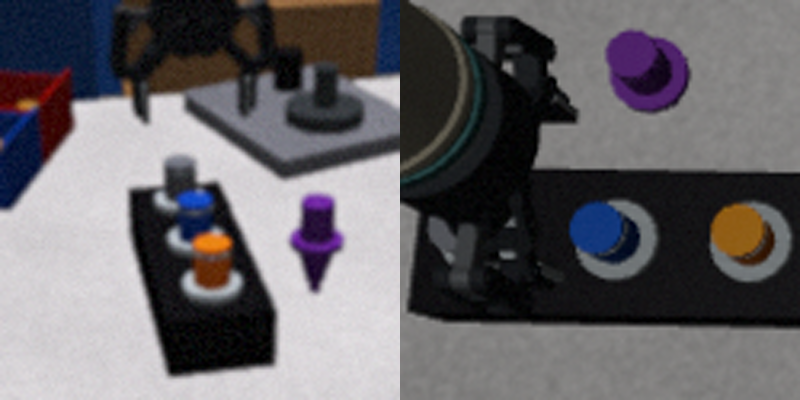

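The side view shows the open finger tips at about (284,127) and (318,125). The top view shows them at about (184.7,176) and (178.4,226), and the blue handle is still at (191,211). I'll check where that puts the gripper relative to the handle.

Run:
```python
from h import *
p=robot.sense()["position"]
R=1
for z in(13,):
  for s in(-45,45):
    q=p+[s,0,z];print(q,"side",proj("side",q),"top",proj("top",q))
for uv in((184.7,176),(178.4,226)):print("top",onz("top",*uv,165))
for uv in((284,127),(318,125)):print("side",onz("side",*uv,165))
```

```text
[477.94148544 235.8386857  165.26685314] side [285.70181856 136.34982853] top [181.54041948 227.44450637]
[567.94148544 235.8386857  165.26685314] side [315.62302036 133.81277788] top [185.07715253 180.64306083]
top [577.22981244 237.32750737 165.        ]
top [480.70706177 241.9594658  165.        ]
side [484.01484825 308.74069636 165.        ]
side [590.84646471 302.89125365 165.        ]
```

Run:
```python
from h import *
def tri(a,b):
    o1,d1=ray("side",*a);o2,d2=ray("top",*b)
    A=np.c_[d1,-d2];x=np.linalg.lstsq(A,o2-o1,rcond=None)[0]
    p,q=o1+d1*x[0],o2+d2*x[1];return (p+q)/2,np.linalg.norm(p-q)
print(tri((284,127),(178.4,226)),tri((318,125),(184.7,176)))
print("handle",tri((300.5,151.5),(191,211)),"rim",tri((352,235.6),(386.9,194.3)))
s=robot.camera("side");t=robot.camera("top")
o=np.hstack([cv2.resize(x,(400,480),interpolation=cv2.INTER_CUBIC) for x in(s[85:145,275:325],t[165:237,150:210])])
cv2.imwrite("pics/near2.png",(np.minimum(o.astype(float)*1.7,255))[:,:,::-1]);q=robot.sense();print(q["position"],q["ee_rot"])
```

```text
(array([474.46042918, 229.75400039, 197.11999863]), np.float64(2.312024930413198)) (array([570.22671428, 225.60645102, 196.06551347]), np.float64(4.588063562951336))
handle (array([520.97860465, 239.73857871, 110.04901451]), np.float64(1.9006042832687915)) rim (array([ 558.99949798, -162.22990425,   92.04567269]), np.float64(1.7464798965450554))
[523.04894827 236.54598724 152.67061396] [3.14065356e+00 9.63049291e-04 1.56145994e+00][ WARN:0@0.531] global loadsave.cpp:1063 imwrite_ Unsupported depth image for selected encoder is fallbacked to CV_8U.
```

View pics/near2.png

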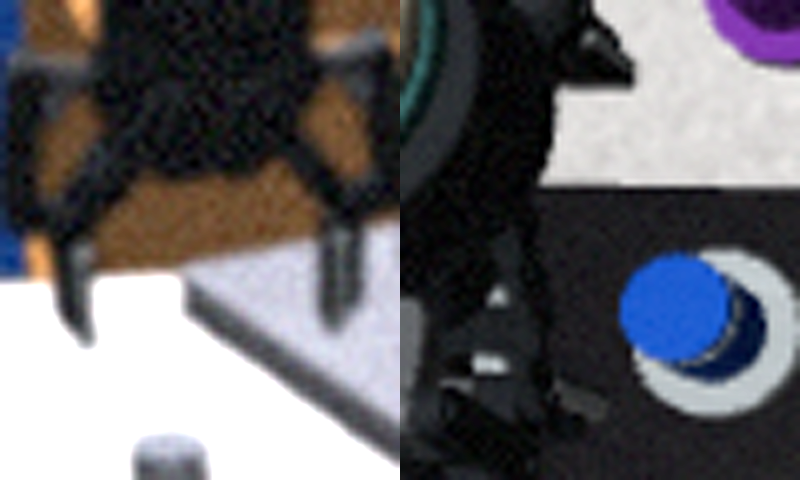

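The enlarged view puts the tips at side (286.3,128.1)/(316.9,126.3) and top (180.7,225.7)/(184.8,177). They agree horizontally with the sensed TCP, but they triangulate about 30 mm higher than expected. I'll go down to just above the handle and look again before relying on the height.

Request:
carry_out(
  deltas=[0.004, -0.002, 0.02, 0, 0, 0, 0.085, 0.004, -0.002, 0.035, 0, 0, 0, 0.085, 0.004, -0.002, 0.05, 0, 0, 0, 0.085, 0.004, -0.002, 0.05, 0, 0, 0, 0.085, 0.004, -0.002, 0.05, 0, 0, 0, 0.085],
)

```text
clock: 3.2
position: [520.7, 242.2, 102.7]
ee_rot: [3.141, 0.0, 1.563]
contact_force: [0.1, -0.4, -0.2]
opening: 84.9
grasp_force: 0.0
```

Run:
```python
from h import *
s=robot.camera("side");t=robot.camera("top")
o=np.hstack([cv2.resize(x,(400,480),interpolation=cv2.INTER_CUBIC) for x in(s[105:165,275:325],t[165:237,150:210])])
cv2.imwrite("pics/near3.png",(np.minimum(o.astype(float)*1.7,255)).astype(np.uint8)[:,:,::-1]);q=robot.sense();print(q["position"],q["ee_rot"],q["contact_force"])
p=q["position"]
for s in(-48,48): print([proj(n,p+[s,-11,13]) for n in("side","top")])
```

```text
[521.159033   242.88159121 103.18931215] [ 3.13986397e+00 -7.13712820e-04  1.56394882e+00] [0.51577117 0.35283319 0.12726466]
[array([284.96211732, 152.28171651]), array([192.30941712, 233.58173827])]
[array([316.19683289, 149.37893502]), array([195.54526765, 186.72740054])]
```

View pics/near3.png

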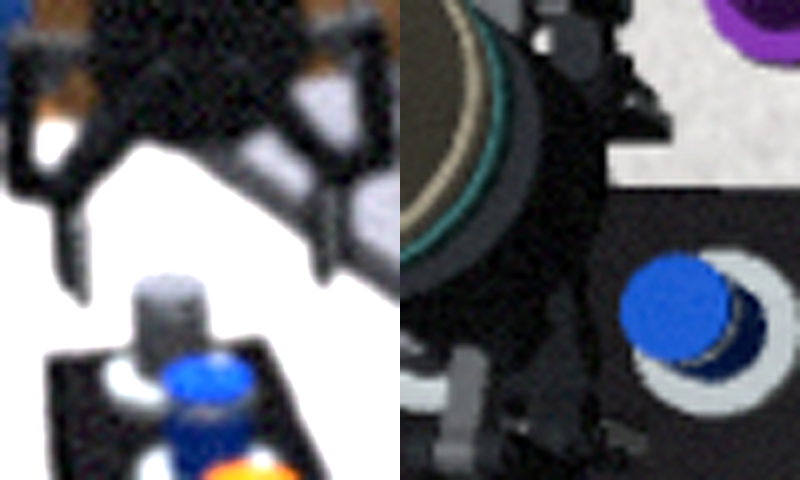

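The tips are at side (285.4,142.7)/(315.4,140.3), about 9 px above the projection, so they really are about 30 mm higher than the sensed TCP implies. Horizontally they straddle the handle. I'll go down to a sensed z of about 75, which clears the flange either way, half close the fingers and look.

Request:
carry_out(
  deltas=[-0.001, 0, 0.01, 0, 0, 0, 0.085, -0.001, 0, 0.02, 0, 0, 0, 0.085, -0.001, 0, 0.028, 0, 0, 0, 0.085, -0.001, 0, 0.028, 0, 0, 0, 0.05, -0.001, 0, 0.028, 0, 0, 0, 0.05, -0.001, 0, 0.028, 0, 0, 0, 0.05, -0.001, 0, 0.028, 0, 0, 0, 0.05],
  grip_force=40,
)

```text
clock: 4.0
position: [520.5, 242.2, 74.4]
ee_rot: [3.141, -0.0, 1.565]
contact_force: [1.2, 0.8, -0.4]
opening: 50.0
grasp_force: 0.0
```

Run:
```python
from h import *
s=robot.camera("side");t=robot.camera("top")
o=np.hstack([cv2.resize(x,(400,480),interpolation=cv2.INTER_CUBIC) for x in(s[115:175,275:325],t[165:237,150:210])])
cv2.imwrite("pics/near4.png",(np.minimum(o.astype(float)*1.7,255)).astype(np.uint8)[:,:,::-1]);q=robot.sense();print(q["position"],q["opening"],q["contact_force"])
p=q["position"]
for s in(-25,25): print([proj(n,p+[s,-11,4]) for n in("side","top")])
```

```text
[520.54889935 242.11273432  74.41077803] 50.11108063365003 [-0.01843842 -0.12302008  0.84871532]
[array([292.73538705, 162.92235933]), array([199.40615828, 225.39442363])]
[array([308.71035137, 161.34421088]), array([200.92595486, 202.1062376 ])]
```

View pics/near4.png

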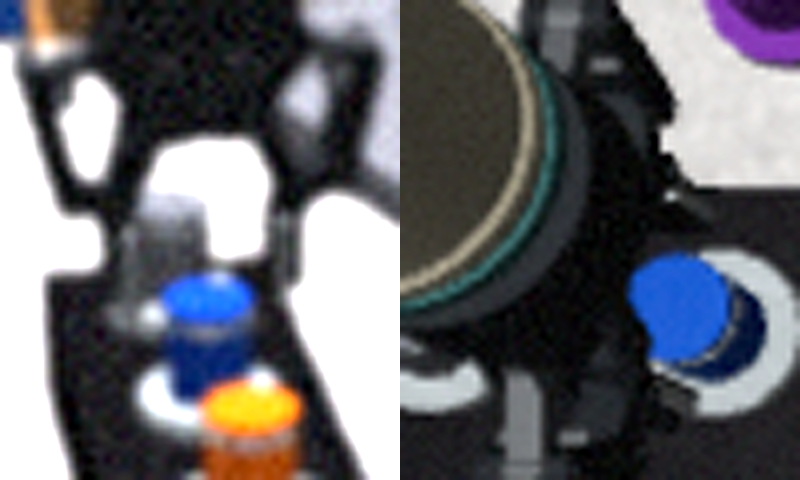

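```bash
cat >> h.py <<'E'
def tri(a,b):
    o1,d1=ray("side",*a);o2,d2=ray("top",*b)
    x=np.linalg.lstsq(np.c_[d1,-d2],o2-o1,rcond=None)[0]
    p,q=o1+d1*x[0],o2+d2*x[1];return (p+q)/2,np.linalg.norm(p-q)
E
python3 - <<'E'
from h import *
print(tri((311,150.6),(195.8,196.5)),tri((291,153),(193.5,226.5)))
print(tri((315.4,140.3),(190.5,185.2)),tri((285.4,142.7),(186.8,231)))
print(tri((298.6+2.3,115+298/8),(191,211)))
E
```

```text
(array([550.96711184, 230.62753478, 114.09807426]), np.float64(3.467109845937005)) (array([489.68254225, 231.8859659 , 111.83180128]), np.float64(3.3172615218389443))
(array([565.31554294, 231.64143394, 146.19127536]), np.float64(2.2334966728780046)) (array([474.83882049, 232.1626564 , 146.85478163]), np.float64(1.8131209228513914))
(array([522.00483378, 240.84648957, 106.82703478]), np.float64(2.6520472028115982))
```

Triangulation puts the tips at z of about 113 with the sensed TCP at 74, so the sensed height reads about 38 mm low at this opening. Horizontally they are centred at (520.3, 242). I'll go down in small steps, watching the force.

Request:
carry_out(
  deltas=[-0.001, 0.001, 0.003, 0, 0, 0, 0.05, -0.001, 0.001, 0.006, 0, 0, 0, 0.05, -0.001, 0.001, 0.009, 0, 0, 0, 0.05, -0.001, 0.001, 0.009, 0, 0, 0, 0.05],
)

```text
clock: 4.5
position: [520.9, 240.7, 64.5]
ee_rot: [-3.141, 0.001, 1.565]
contact_force: [-0.8, 0.2, -0.6]
opening: 49.6
grasp_force: 0.0
```

Request:
carry_out(
  deltas=[0, 0, 0.004, 0, 0, 0, 0.05, 0, 0, 0.008, 0, 0, 0, 0.05, 0, 0, 0.012, 0, 0, 0, 0.05, 0, 0, 0.012, 0, 0, 0, 0.05],
)

```text
clock: 4.9
position: [520.9, 240.7, 52.4]
ee_rot: [-3.141, 0.001, 1.565]
contact_force: [-0.3, -0.7, 0.4]
opening: 50.1
grasp_force: 0.0
```

Request:
carry_out(
  deltas=[0, 0, 0.003, 0, 0, 0, 0.05, 0, 0, 0.006, 0, 0, 0, 0.05, 0, 0, 0.009, 0, 0, 0, 0.05, 0, 0, 0.01, 0, 0, 0, 0.05],
)

```text
clock: 5.3
position: [521.1, 240.8, 42.7]
ee_rot: [-3.141, 0.0, 1.565]
contact_force: [-0.3, 0.1, 0.3]
opening: 49.8
grasp_force: 0.0
```

Run:
```python
from h import *
s=robot.camera("side");t=robot.camera("top")
o=np.hstack([cv2.resize(x,(400,480),interpolation=cv2.INTER_CUBIC) for x in(s[125:185,275:325],t[165:237,150:210])])
cv2.imwrite("pics/near5.png",(np.minimum(o.astype(float)*2,255)).astype(np.uint8)[:,:,::-1]);q=robot.sense();print(q["position"],q["opening"],q["contact_force"])
```

```text
[521.18945809 240.92237752  42.89344223] 50.155092520346706 [-0.10559432  0.07229875 -0.47521827]
```

View pics/near5.png

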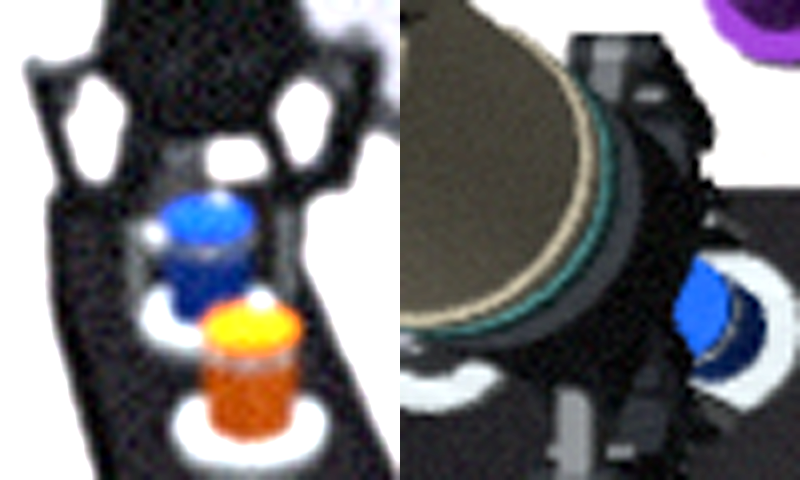

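The fingers now straddle the blue handle: tips at crop (135,285) and (290,285), beside its lower half, and clear of the flange. Closing.

Request:
carry_out(
  deltas=[0, 0, 0, 0, 0, 0, 0.025, 0, 0, 0, 0, 0, 0, 0.025, 0, 0, 0, 0, 0, 0, 0.025, 0, 0, 0, 0, 0, 0, 0.025, 0, 0, 0, 0, 0, 0, 0.025, 0, 0, 0, 0, 0, 0, 0.025],
  grip_force=40,
)

```text
clock: 6.0
position: [521.5, 241.1, 43.3]
ee_rot: [3.141, -0.0, 1.565]
contact_force: [0.3, -0.6, 3.8]
opening: 33.2
grasp_force: 39.8
```

Request:
carry_out(
  deltas=[0, 0, -0.01, 0, 0, 0, 0.025, 0, 0, -0.03, 0, 0, 0, 0.025, 0, 0, -0.05, 0, 0, 0, 0.025, 0, 0, -0.08, 0, 0, 0, 0.025, 0, 0, -0.11, 0, 0, 0, 0.025, 0, 0, -0.13, 0, 0, 0, 0.025, 0, 0, -0.13, 0, 0, 0, 0.025],
)

```text
clock: 6.7
position: [522.9, 242.0, 176.1]
ee_rot: [3.137, -0.003, 1.565]
contact_force: [0.5, -0.1, -2.3]
opening: 33.0
grasp_force: 40.1
```

Request:
carry_out(
  deltas=[-0.02, 0.002, 0, 0, 0, 0, 0.025, -0.05, 0.005, 0, 0, 0, 0, 0.025, -0.09, 0.009, 0, 0, 0, 0, 0.025, -0.13, 0.013, 0, 0, 0, 0, 0.025, -0.17, 0.017, 0, 0, 0, 0, 0.025, -0.21, 0.021, 0, 0, 0, 0, 0.025, -0.25, 0.025, 0, 0, 0, 0, 0.025, -0.28, 0.028, 0, 0, 0, 0, 0.025],
)

```text
clock: 7.5
position: [546.2, -42.7, 171.5]
ee_rot: [-3.139, 0.001, 1.562]
contact_force: [1.8, 0.3, -2.5]
opening: 33.1
grasp_force: 40.2
```

Request:
carry_out(
  deltas=[-0.03, 0.003, 0, 0, 0, 0, 0.025, -0.06, 0.006, 0, 0, 0, 0, 0.025, -0.09, 0.008, 0, 0, 0, 0, 0.025, -0.11, 0.009, 0, 0, 0, 0, 0.025, -0.123, 0.01, 0, 0, 0, 0, 0.025, -0.123, 0.01, 0, 0, 0, 0, 0.025, -0.123, 0.01, 0, 0, 0, 0, 0.025],
)

```text
clock: 8.2
position: [556.5, -160.8, 172.5]
ee_rot: [-3.141, -0.002, 1.566]
contact_force: [-0.5, 0.3, -3.3]
opening: 33.2
grasp_force: 40.2
```

Run:
```python
from h import *
s=robot.camera("side");t=robot.camera("top")
o=np.hstack([cv2.resize(x,(400,480),interpolation=cv2.INTER_CUBIC) for x in(s[170:290,300:400],t[130:250,330:430])])
cv2.imwrite("pics/dock.png",(np.minimum(o.astype(float)*1.5,255)).astype(np.uint8)[:,:,::-1]);q=robot.sense();print(q["position"],q["ee_rot"],q["contact_force"],q["grasp_force"])
for z in(141,149,153):print(z,proj("side",[558.5,-162.2,z]))
```

```text
[ 556.9076701  -160.08929103  172.95299976] [-3.14132437e+00 -1.32279999e-03  1.56729981e+00] [ 0.17162261  0.91080493 -2.82112891] 40.159000754356384
141 [352.7911303  217.68430739]
149 [353.02902534 214.61609034]
153 [353.14900008 213.06873327]
```

View pics/dock.png

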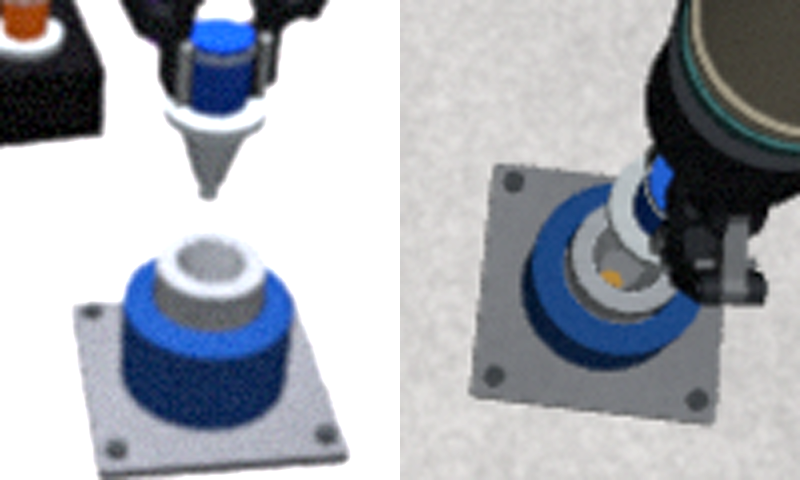

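The arbor hangs upright over the station: nose at side (352,218.8), rim centre (352.5,235.5). I'll correct by 2 mm and lower.

Request:
carry_out(
  deltas=[-0.002, 0.0015, 0.015, 0, 0, 0, 0.025, -0.002, 0.0015, 0.03, 0, 0, 0, 0.025, -0.002, 0.0015, 0.045, 0, 0, 0, 0.025, -0.002, 0.0015, 0.06, 0, 0, 0, 0.025, -0.002, 0.0015, 0.07, 0, 0, 0, 0.025, -0.002, 0.0015, 0.076, 0, 0, 0, 0.025, -0.002, 0.0015, 0.076, 0, 0, 0, 0.025],
)

```text
clock: 9.0
position: [557.9, -163.8, 96.1]
ee_rot: [-3.14, -0.0, 1.565]
contact_force: [-0.9, -1.1, -2.3]
opening: 33.3
grasp_force: 40.2
```

Request:
carry_out(
  deltas=[0, 0, 0.001, 0, 0, 0, 0.025, 0, 0, 0.002, 0, 0, 0, 0.025, 0, 0, 0.003, 0, 0, 0, 0.025, 0, 0, 0.004, 0, 0, 0, 0.025, 0, 0, 0.004, 0, 0, 0, 0.025],
)

```text
clock: 9.5
position: [558.4, -164.3, 93.2]
ee_rot: [3.141, 0.0, 1.565]
contact_force: [-0.4, 0.5, -2.4]
opening: 33.0
grasp_force: 40.2
```

Request:
carry_out(
  deltas=[0.0015, 0, 0.001, 0, 0, 0, 0.025, 0.0015, 0, 0.002, 0, 0, 0, 0.025, 0.0015, 0, 0.003, 0, 0, 0, 0.025, 0.0015, 0, 0.004, 0, 0, 0, 0.025, 0.0015, 0, 0.004, 0, 0, 0, 0.025],
)

```text
clock: 10.0
position: [558.5, -162.8, 89.0]
ee_rot: [3.141, -0.0, 1.565]
contact_force: [0.1, 0.9, -2.4]
opening: 33.5
grasp_force: 40.2
```

Request:
carry_out(
  deltas=[0, 0, 0.001, 0, 0, 0, 0.025, 0, 0, 0.002, 0, 0, 0, 0.025, 0, 0, 0.002, 0, 0, 0, 0.025],
)

```text
clock: 10.3
position: [558.9, -162.8, 87.1]
ee_rot: [3.141, 0.0, 1.565]
contact_force: [1.5, -0.6, -2.4]
opening: 32.8
grasp_force: 40.0
```

Request:
carry_out(
  deltas=[0, 0, 0.001, 0, 0, 0, 0.025, 0, 0, 0.002, 0, 0, 0, 0.025, 0, 0, 0.002, 0, 0, 0, 0.025],
)

```text
clock: 10.6
position: [559.4, -162.8, 85.4]
ee_rot: [3.14, 0.0, 1.565]
contact_force: [2.6, 0.0, -0.5]
opening: 33.2
grasp_force: 40.1
```

Request:
carry_out(
  deltas=[0, 0, 0.001, 0, 0, 0, 0.025, 0, 0, 0.001, 0, 0, 0, 0.025, 0, 0, 0.001, 0, 0, 0, 0.025],
)

```text
clock: 10.9
position: [559.5, -162.7, 84.4]
ee_rot: [3.139, 0.0, 1.565]
contact_force: [4.3, -0.6, -0.1]
opening: 32.7
grasp_force: 40.2
```

Contact: the sleeve is pushing the arbor towards +x, so I'll give way that way.

Request:
carry_out(
  deltas=[0, 0.001, 0, 0, 0, 0, 0.025, 0, 0.001, 0, 0, 0, 0, 0.025, 0, 0.001, 0, 0, 0, 0, 0.025],
)

```text
clock: 11.2
position: [559.7, -162.7, 84.2]
ee_rot: [3.141, -0.0, 1.565]
contact_force: [3.5, 0.6, -0.2]
opening: 33.1
grasp_force: 40.2
```

Request:
carry_out(
  deltas=[0, 0, 0.001, 0, 0, 0, 0.025, 0, 0, 0.001, 0, 0, 0, 0.025, 0, 0, 0.001, 0, 0, 0, 0.025],
)

```text
clock: 11.5
position: [559.9, -162.7, 83.2]
ee_rot: [3.141, -0.0, 1.565]
contact_force: [4.7, -0.2, 0.0]
opening: 33.1
grasp_force: 40.3
```

Request:
carry_out(
  deltas=[0, 0.001, 0, 0, 0, 0, 0.025, 0, 0.002, 0, 0, 0, 0, 0.025, 0, 0.002, 0, 0, 0, 0, 0.025, 0, 0.002, 0, 0, 0, 0, 0.025],
)

```text
clock: 11.9
position: [560.3, -162.7, 82.7]
ee_rot: [-3.139, -0.0, 1.565]
contact_force: [1.2, 0.6, -1.3]
opening: 33.0
grasp_force: 40.2
```

Request:
carry_out(
  deltas=[0, 0, 0.0005, 0, 0, 0, 0.025, 0, 0, 0.001, 0, 0, 0, 0.025, 0, 0, 0.001, 0, 0, 0, 0.025],
)

```text
clock: 12.2
position: [560.5, -162.7, 82.1]
ee_rot: [-3.14, -0.0, 1.565]
contact_force: [-1.0, 1.6, 3.6]
opening: 33.1
grasp_force: 40.5
```

It's now seated, with the force balanced on z. Opening gently.

Request:
carry_out(
  deltas=[0, 0, 0, 0, 0, 0, 0.036, 0, 0, 0, 0, 0, 0, 0.038, 0, 0, 0, 0, 0, 0, 0.042, 0, 0, 0, 0, 0, 0, 0.05, 0, 0, 0, 0, 0, 0, 0.055, 0, 0, 0, 0, 0, 0, 0.055, 0, 0, 0, 0, 0, 0, 0.055],
)

```text
clock: 12.9
position: [561.4, -162.8, 82.1]
ee_rot: [-3.142, 0.0, 1.565]
contact_force: [-0.3, -0.0, 0.5]
opening: 55.0
grasp_force: 0.0
```

Run:
```python
from h import *
s=robot.camera("side");t=robot.camera("top")
o=np.hstack([cv2.resize(x,(400,480),interpolation=cv2.INTER_CUBIC) for x in(s[170:290,300:400],t[130:250,330:430])])
cv2.imwrite("pics/nest.png",(np.minimum(o.astype(float)*1.5,255)).astype(np.uint8)[:,:,::-1]);q=robot.sense();print(q["position"],q["ee_rot"],q["contact_force"],q["grasp_force"])
for p in([559.5,-162.5,147],[559.5,-162.5,107],[559.5,-189.5,99],[559.5,-193,94]):print(p,proj("side",p))
```

```text
[ 561.39686162 -162.77227334   82.11251588] [ 3.14154338e+00 -1.67431872e-05  1.56479847e+00] [ 0.45699033  0.21950453 -0.5496364 ] 0.0
[559.5, -162.5, 147] [353.46498513 215.40863952]
[559.5, -162.5, 107] [352.29144766 230.36540071]
[559.5, -189.5, 99] [355.91318673 241.00540451]
[559.5, -193, 94] [356.26752597 243.8592958 ]
```

View pics/nest.png

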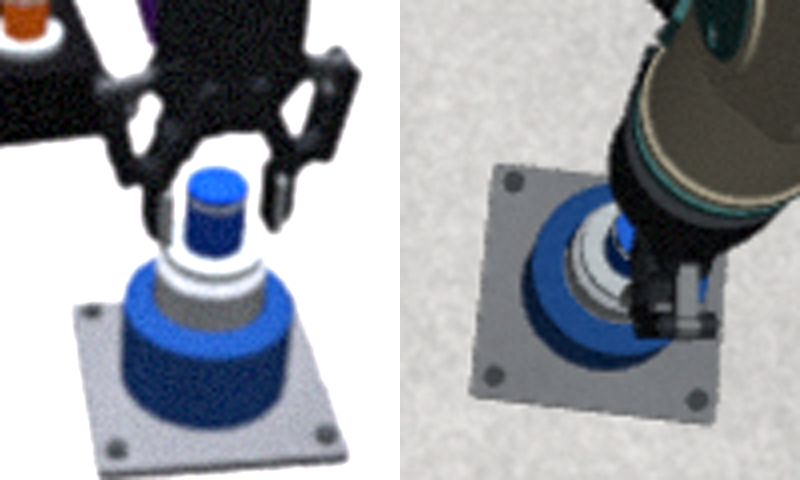

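The view shows the arbor nested upright: flange just above the rim, handle top at side (354,216.5) against the predicted (353.5,215.4), fingers clear and grasp force 0. I'll rise, shut the fingers over the handle and press.

Request:
carry_out(
  deltas=[0, 0, -0.02, 0, 0, 0, 0.055, 0, -0.0005, -0.045, 0, 0, 0, 0.055, 0, -0.0005, -0.07, 0, 0, 0, 0.055, 0, -0.0005, -0.07, 0, 0, 0, 0, 0, -0.0005, -0.07, 0, 0, 0, 0, 0, -0.0005, -0.07, 0, 0, 0, 0, 0, -0.0005, -0.07, 0, 0, 0, 0, 0, -0.0005, -0.07, 0, 0, 0, 0],
)

```text
clock: 13.8
position: [560.3, -162.6, 151.2]
ee_rot: [-3.14, -0.0, 1.565]
contact_force: [0.1, 0.7, -0.2]
opening: -0.1
grasp_force: 0.0
```

Run:
```python
from h import *
q=robot.sense();print(q["position"],q["opening"],q["contact_force"],q["clock"])
s=robot.camera("side")
print(blobs(s,(100,120,50),(130,255,255),(340,200,368,234)))
# lowest dark row of shut fingertips above handle
g=s[160:225,340:370].max(2);print(160+np.max(np.where((g<70).sum(1)>3)[0]))
print(proj("side",q["position"]+[0,-11,30]),proj("side",q["position"]+[0,-11,0]))
```

```text
[ 560.33132111 -162.64008645  151.21654836] -0.07320508541056109 [ 0.11855833  0.72153173 -0.17482661] 13.8
[(array([353.80327869, 216.32786885]), array([347, 212,  15,  10]), np.int32(122)), (array([352.95488722, 227.71428571]), array([347, 222,  14,  12]), np.int32(133))]
224
[356.60049572 204.82272074] [355.61330946 216.76353336]
```

Request:
carry_out(
  deltas=[0, 0, 0.006, 0, 0, 0, 0, 0, 0, 0.012, 0, 0, 0, 0, 0, 0, 0.018, 0, 0, 0, 0, 0, 0, 0.024, 0, 0, 0, 0, 0, 0, 0.027, 0, 0, 0, 0, 0, 0, 0.029, 0, 0, 0, 0],
)

```text
clock: 14.45
position: [560.7, -162.7, 122.6]
ee_rot: [-3.141, -0.0, 1.565]
contact_force: [0.2, -0.1, 0.1]
opening: 0.1
grasp_force: 0.0
```

Request:
carry_out(
  deltas=[0, 0, 0.001, 0, 0, 0, 0, 0, 0, 0.002, 0, 0, 0, 0, 0, 0, 0.003, 0, 0, 0, 0, 0, 0, 0.004, 0, 0, 0, 0],
)

```text
clock: 14.85
position: [561.4, -162.8, 119.7]
ee_rot: [3.14, 0.0, 1.565]
contact_force: [-0.7, 0.8, 5.0]
opening: 0.1
grasp_force: 2.4
```

Request:
carry_out(
  deltas=[0, 0, 0.001, 0, 0, 0, 0, 0, 0, 0.002, 0, 0, 0, 0, 0, 0, 0.003, 0, 0, 0, 0],
)

```text
clock: 15.15
position: [561.3, -162.8, 116.4]
ee_rot: [3.141, 0.0, 1.565]
contact_force: [-0.0, 0.4, 4.8]
opening: 0.1
grasp_force: 2.4
```

Contact at about 5 N and the sleeve is sliding. I'll continue in small steps.

Request:
carry_out(
  deltas=[0, 0, 0.0005, 0, 0, 0, 0, 0, 0, 0.001, 0, 0, 0, 0, 0, 0, 0.0013, 0, 0, 0, 0],
)

```text
clock: 15.45
position: [561.1, -162.8, 114.8]
ee_rot: [3.141, 0.0, 1.565]
contact_force: [-0.4, -0.2, 3.9]
opening: 0.2
grasp_force: 2.3
```

Request:
carry_out(
  deltas=[0, 0, 0.0005, 0, 0, 0, 0, 0, 0, 0.001, 0, 0, 0, 0, 0, 0, 0.0013, 0, 0, 0, 0],
)

```text
clock: 15.75
position: [561.0, -162.8, 113.5]
ee_rot: [3.141, 0.0, 1.565]
contact_force: [-0.2, -0.4, 3.9]
opening: -0.1
grasp_force: 2.3
```

Request:
carry_out(
  deltas=[0, 0, 0.0005, 0, 0, 0, 0, 0, 0, 0.001, 0, 0, 0, 0, 0, 0, 0.0013, 0, 0, 0, 0],
)

```text
clock: 16.05
position: [560.9, -162.8, 112.2]
ee_rot: [3.141, -0.0, 1.565]
contact_force: [-0.1, -0.4, 4.3]
opening: 0.2
grasp_force: 2.3
```

Request:
carry_out(
  deltas=[0, 0, 0.0005, 0, 0, 0, 0, 0, 0, 0.001, 0, 0, 0, 0, 0, 0, 0.0013, 0, 0, 0, 0],
)

```text
clock: 16.35
position: [560.9, -162.8, 110.9]
ee_rot: [3.141, -0.0, 1.565]
contact_force: [0.5, 0.4, 4.4]
opening: 0.3
grasp_force: 2.3
```

Request:
carry_out(
  deltas=[0, 0, 0.0005, 0, 0, 0, 0, 0, 0, 0.001, 0, 0, 0, 0, 0, 0, 0.0013, 0, 0, 0, 0],
)

```text
clock: 16.65
position: [560.9, -162.8, 109.6]
ee_rot: [3.142, -0.0, 1.565]
contact_force: [-0.8, 0.6, 4.8]
opening: 0.0
grasp_force: 2.3
```

Request:
carry_out(
  deltas=[0, 0, 0.0005, 0, 0, 0, 0, 0, 0, 0.001, 0, 0, 0, 0, 0, 0, 0.0013, 0, 0, 0, 0],
)

```text
clock: 16.95
position: [560.9, -162.8, 108.2]
ee_rot: [3.142, -0.0, 1.565]
contact_force: [-0.2, -0.1, 4.2]
opening: -0.1
grasp_force: 2.3
```

Request:
carry_out(
  deltas=[0, 0, 0.0005, 0, 0, 0, 0, 0, 0, 0.001, 0, 0, 0, 0, 0, 0, 0.0013, 0, 0, 0, 0],
)

```text
clock: 17.25
position: [560.9, -162.8, 107.0]
ee_rot: [-3.142, 0.0, 1.565]
contact_force: [0.4, 1.0, 5.2]
opening: -0.0
grasp_force: 2.3
```

Request:
carry_out(
  deltas=[0, 0, 0.0005, 0, 0, 0, 0, 0, 0, 0.001, 0, 0, 0, 0, 0, 0, 0.0013, 0, 0, 0, 0],
)

```text
clock: 17.55
position: [560.9, -162.7, 105.6]
ee_rot: [-3.142, -0.0, 1.565]
contact_force: [0.7, -0.3, 5.5]
opening: 0.3
grasp_force: 2.3
```

Request:
carry_out(
  deltas=[0, 0, 0.0005, 0, 0, 0, 0, 0, 0, 0.001, 0, 0, 0, 0, 0, 0, 0.0013, 0, 0, 0, 0],
)

```text
clock: 17.85
position: [561.1, -162.8, 104.7]
ee_rot: [3.141, 0.0, 1.565]
contact_force: [-0.5, -0.5, 9.0]
opening: -0.1
grasp_force: 4.6
```

The stop is reached and the force is rising. I'll go up carefully to about 15 N.

Request:
carry_out(
  deltas=[0, 0, 0.0003, 0, 0, 0, 0, 0, 0, 0.0005, 0, 0, 0, 0],
)

```text
clock: 18.05
position: [561.2, -162.8, 104.7]
ee_rot: [3.141, 0.0, 1.565]
contact_force: [-2.0, -0.6, 11.7]
opening: 0.3
grasp_force: 5.8
```

Request:
carry_out(
  deltas=[0, 0, 0.0003, 0, 0, 0, 0, 0, 0, 0.0006, 0, 0, 0, 0],
)

```text
clock: 18.25
position: [561.3, -162.8, 104.6]
ee_rot: [3.14, 0.001, 1.565]
contact_force: [-2.0, 0.9, 16.1]
opening: 0.1
grasp_force: 8.0
```

Request:
carry_out(
  deltas=[0, 0, 0, 0, 0, 0, 0, 0, 0, 0, 0, 0, 0, 0, 0, 0, 0, 0, 0, 0, 0],
)

```text
clock: 18.55
position: [561.4, -162.8, 104.7]
ee_rot: [3.14, 0.001, 1.565]
contact_force: [-2.7, 1.2, 14.9]
opening: 0.1
grasp_force: 7.0
```

Request:
carry_out(
  deltas=[0, 0, 0, 0, 0, 0, 0, 0, 0, 0, 0, 0, 0, 0, 0, 0, 0, 0, 0, 0, 0, 0, 0, 0, 0, 0, 0, 0, 0, 0, 0, 0, 0, 0, 0, 0, 0, 0, 0, 0, 0, 0, 0, 0, 0, 0, 0, 0, 0],
)

```text
clock: 19.25
position: [561.3, -162.8, 104.7]
ee_rot: [3.14, 0.001, 1.565]
contact_force: [-2.1, 0.1, 14.0]
opening: -0.0
grasp_force: 7.0
```

Request:
carry_out(
  deltas=[0, 0, 0, 0, 0, 0, 0, 0, 0, 0, 0, 0, 0, 0, 0, 0, 0, 0, 0, 0, 0],
)

```text
clock: 19.55
position: [561.3, -162.8, 104.7]
ee_rot: [3.14, 0.001, 1.565]
contact_force: [-1.7, 0.3, 13.9]
opening: -0.2
grasp_force: 7.0
```

Request:
carry_out(
  deltas=[0, 0, -0.001, 0, 0, 0, 0, 0, 0, -0.003, 0, 0, 0, 0, 0, 0, -0.01, 0, 0, 0, 0, 0, 0, -0.03, 0, 0, 0, 0, 0, 0, -0.06, 0, 0, 0, 0, 0, 0, -0.08, 0, 0, 0, 0, 0, 0, -0.08, 0, 0, 0, 0],
)

```text
clock: 20.25
position: [562.6, -163.0, 186.0]
ee_rot: [3.137, 0.001, 1.565]
contact_force: [1.1, 0.5, 0.7]
opening: -0.2
grasp_force: 0.0
```

Run:
```python
from h import *
s=robot.camera("side");q=robot.sense();print(q["position"],q["contact_force"],q["clock"])
print(blobs(s,(100,120,50),(130,255,255),(340,200,368,238)))
for z in(132,131.5):print(proj("side",[560.5,-162.5,z]))
```

```text
[ 561.40228243 -162.9192745   184.33231913] [-0.44385878  0.19701393  0.54122406] 20.3
[(array([353.47058824, 222.27731092]), array([347, 218,  14,  10]), np.int32(119)), (array([352.41880342, 233.03418803]), array([346, 228,  14,  10]), np.int32(117))]
[353.46456696 221.05737456]
[353.44964672 221.24553399]
```

The handle top is now at (353.5,222.3), about 15 mm lower and still upright, and the robot is clear. Handing in.

```bash
python3 -c "
from bench import robot
print(robot.close_job())"
```

```text
the job is handed in; nothing more can be done
None
```

The job is handed in, with no verdict returned: the blue arbor was nested and let go, pressed about 15 mm down to the stop, held at 14–16 N for over a second, and left standing upright and released.

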